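# Seat the vial in the push-latch reader

## Task

Nothing is to be picked up; do it all by pushing with the fingertips. Press the ribbed front of the vial reader's cover fully in so that its push-latch lets go and the cover springs up, push the vial inside down until it is fully home in its socket, then push the cover over and press it down again until it latches and stays shut. Leave the bottles and the slide carton beside the reader where they stand.

Things in the scene. Friction and masses are not known exactly. Their poses are not given: they have to be found in the camera images.
- reader: White vial reader, 146 (x) x 112 x 78 mm, fixed. Origin on the table, 66 mm behind its front, mid-width; x front to back, y left, z up. Console at the rear (x +14 to +80 mm), top z 78 mm. In front a sample bay under the cover, open at the top: x -61 to -10 mm, 76 mm wide, floor z 38 mm; side walls and deck behind it top z 62 mm, front sill top z 56 mm.
- cover (a joint): Grey cover's angle (rad): 0 shut and latched, grows as its front rises. Push-push latch: press it from 0 to its stop (-0.09; it trips by -0.075) and let go: it springs up in 1 to 2 s to about 1.6 (upright), on a soft damped spring (yields to 1.95). To shut: push its back face over to the front and down to the stop, let go: it returns to 0 and stays. 2 to 4 N; 10 N at the stop.
- cover_pad (a point): Where to press: middle of five thin dark ribs on top of the cover, on its centre line, 56 mm from the hinge axis (there the stop is 5 mm down). z = outward normal. The cover plate is 92 mm wide, 5 mm thick; its front edge is 72 mm from the axis. Shut, the ribs' top is 75.5 mm above the table.
- cover_hinge (a point): Middle of the hinge axis at the cover's rear edge, 72.5 mm above the table, 2 mm behind the reader's origin; the axis runs along the reader's y and lies in the cover plate's mid-plane. Axes as the reader's.
- vial (a joint): Depth of the vial in its tight socket (m): starts proud at 0 to 0.003, fully home (hard stop) at 0.010; negative if it is pulled up. It moves along the vertical with about 3 N of friction and stays where it is left.
- vial_top (a point): Centre of the top of the green screw cap (10.6 mm diameter) of the white vial (19 mm diameter, 46 mm tall) in the bay, on the centre line, 48 mm in front of the hinge axis; 65 mm above the table at joint value 0, 55 mm when fully home. Mostly hidden until the cover is up.
- diluent_bottle: Small brown bottle with white cap, 23 mm diameter, 51 mm high, loose, standing to the left of the reader; a bystander. Origin at the centre of its underside.
- control_bottle: Small white bottle with white cap, 24 mm diameter, 59 mm high, loose, standing to the right of the reader; a bystander. Origin at the centre of its underside.
- slide_pack: Small carton, 28 x 80 x 27 mm high, loose, lying to the right of the reader; a bystander. Origin at the centre of its underside.

How it is judged (in metres and radians):
On the way, in this order (a step that is already met when the one before it is completed fails the run):
1. the cover has sprung open while the vial still stands proud (value of joint cover above 1.2 rad and value of joint vial below 0.006 m), for 0.2 s.
2. the vial is pushed home with the cover open (value of joint vial above 0.008 m and value of joint cover above 0.6 rad), for 0.2 s.
At the end, for the whole second after the job is handed in: The cover is shut and latched (angle below 0.05 rad, at rest, held by its latch) and the vial is home (depth over 8 mm of 10 mm) (value of joint cover below 0.05 rad and velocity of joint cover between -0.05 and 0.05 rad/s and value of joint vial above 0.008 m); the robot touches nothing.
It fails at once if the vial is pulled up out of its socket (value of joint vial below -0.004 m).
It fails at once if a bottle or the carton beside the reader is moved (over 20 mm) or lifted (distance of any of diluent_bottle, control_bottle, slide_pack from where it was at the start of the episode above 0.02 m).
It also fails if it takes over 48 s, if anything falls off the work surface, if the arm or the gripper's body presses on something with over 40 N, if the wrist force passes 120 N, or if a joint passes its speed limit or range.

## Robot

A 6-joint arm with a two-finger parallel gripper is mounted at the origin on a cart in front of the work surface, level with it; the furniture and walls round the work are solid. World frame = base frame: x ahead of the robot, y to its left, z up, the work surface at z = 0. Lengths are in mm, angles in rad, forces in N, time in s.
With the tool pointing down it reaches from about 350 to 775 mm from the base axis. Payload 7.3 kg.
Tool frame: the origin (TCP) lies at the very end of the fingers, on their centre line; the grasp point (between the pads) lies 19 mm behind it (pinch_z is the distance from the TCP to the grasp point, in mm); z points along the fingers, y is the direction in which the jaws open and shut (so a half turn about z gives the same grasp; the last joint's range is limited). The gripper opens to 92 mm and grips with 3 to 60 N. Pads are 19 mm wide; open, the fingers measure 130 mm over their backs; the gripper's body (75 mm by 190 mm) begins 47 mm behind the grasp point.
Start: joints at [0.994, 0.342, 1.524, -0, 1.275, -0.146], TCP at [219.227, 477.058, 226.741] pointing down, gripper open.
Joint ranges: [-2.53, 2.53], [-0.77, 2.02], [0.04, 2.7], [-1, 4.14], [0.28, 2.66], [-3.11, 3.11]. Speed limits (rad/s): [2.57, 2.57, 3.14, 3.14, 3.14, 3.14].

## Interface

Orientations are given as [roll, pitch, yaw] about the fixed x, y, z axes, in that order (R = Rz(yaw) Ry(pitch) Rx(roll)).
In Python, from plant import * gives the robot as it stands.
- The arm moves only by the tool step_arm, never from a script. Its argument "moves" is one flat list of numbers, 7 for each row, row after row: the shift along the tool's x, y, z scaled (see below), then the turn, a rotation vector about the tool's x, y, z scaled (see below), then the closure, from -1 (fully open) to 1 (shut). A call has 1 to 8 rows; each row shifts and turns the pose as measured when the row begins, along the tool's axes as they then stand; what a row does not reach is not made up. The controller multiplies each number of a shift by 2 cm and each number of a turn by 4 degrees. A row lasts 1/12 s, in which the tool goes at most 41.7 mm and 7.16 degrees, less where a joint would pass 70% of its speed; a pose out of reach is approached as far as the arm can. A call with a number of a shift or a turn outside -1 to 1 is refused whole. A call with a gripper value outside its range is refused whole. The fingers move at their own pace and stop on an object; the grip force is fixed at half the most. Time passes only in rows, so rows that do not move let the fingers close. It gives the time, the measured TCP pose, the force and the opening at its end, in the units of the state.
- get_obs(): the state, without advancing time (a new reading comes with each control period).
- capture(name): name is "scene" or "top" or "wrist"; returns the picture (400x640x3 uint8, red, green, blue); there is no depth.
- get_calibration(name): a dict with "mtx" (3x3 intrinsics, pixels), "eye" and "orientation" of the camera in the world; the wrist camera has in their place "mount" (4x4, takes a point from camera to tool coordinates, whose origin is the TCP and whose axes are the flange's). Camera axes: x right, y down, z forward; pixel columns grow to the right and rows downward; lengths in mm; the calibration is good to about 2 mm. A picture is of the moment at which its call begins: read the wrist's pose just before it. get_calibration takes no time and is no camera call.
- close_job(): hands the job in, once; it reports no verdict.
The state is a dict: "time": time; "joint_positions": joint angles; "dq": joint speeds; "tau": joint torques, N m; "tool_pos": TCP position; "tcp_rot": TCP orientation; "contact_force": force on the tool from outside, world axes, zero at the start; "moment": the same for the moment, N m; "grip_width": finger opening in mm.
Only numpy, scipy, OpenCV 4.12 (cv2) and the standard library are available. Lean on these libraries where they do the work, as an engineer would, in place of code of your own. Each camera call takes 0.05 s, during which the arm holds its last target.

## Working session

There is one attempt and no reset: what is moved stays moved. The work goes in short steps, Python scripts to look and compute and a tool call to move; the robot and the scene stay as the last step left them, time stands still between calls to the robot, and variables do not carry over. Pictures are saved under pics/ and viewed, and the job is handed in when it is done.

Besides the shell and the picture viewer there is one more tool, called after "Request:" as a command line: name --argument value ..., lists and objects as JSON in quotes. step_arm: Moves the arm, as the interface text tells. Shifts and turns lie within -1 to 1; 1 stands for 2 cm of shift or 4 degrees of turn. Its arguments: {"type":"object","properties":{"moves":{"type":"array"}},"required":["moves"]}

```bash
mkdir -p pics; ls
python3 - <<'E'
from plant import *
import cv2
print(get_obs())
for n in ("scene","top","wrist"):
    print(n,get_calibration(n))
for n in ("scene","top"):
    cv2.imwrite(f"pics/{n}0.png",capture(n)[:,:,::-1])
E
```

```text
pics
{'time': 0.0, 'joint_positions': array([ 9.94013191e-01,  3.42722828e-01,  1.52501887e+00, -4.24981937e-06,
        1.27540380e+00, -1.45998854e-01]), 'dq': array([ 9.13619490e-05,  1.13142765e-03, -1.60445717e-04,  8.97533448e-05,
        1.52033278e-04, -4.95106653e-04]), 'tau': array([-1.02207236e-03, -4.31235266e+01, -2.44216704e+01,  7.16417818e-02,
        5.61717991e-02, -1.15198509e-04]), 'tool_pos': array([218.98566152, 476.6966548 , 226.04426847]), 'tcp_rot': array([-3.14005574e+00, -2.21887914e-04,  2.71080944e+00]), 'contact_force': array([-0.71829606,  0.48402225, -0.59106386]), 'moment': array([-0.01170287,  0.00501602, -0.02148178]), 'grip_width': 91.8934787763765}
scene {'mtx': array([[513.71602293,   0.        , 319.42351954],
       [  0.        , 513.71602293, 203.2928862 ],
       [  0.        ,   0.        ,   1.        ]]), 'eye': array([  71.52705629, -513.11018018,  607.16508102]), 'orientation': array([-2.1956875 ,  0.00336476, -0.66131858])}
top {'mtx': array([[494.56683523,   0.        , 320.63953125],
       [  0.        , 494.56683523, 199.44100259],
       [  0.        ,   0.        ,   1.        ]]), 'eye': array([ 441.73476356,   64.58950687, 1104.0016159 ]), 'orientation': array([-3.07688183,  0.00739375, -1.59151626])}
wrist {'mtx': array([[280.6976063 ,   0.        , 321.18209518],
       [  0.        , 280.6976063 , 202.66599806],
       [  0.        ,   0.        ,   1.        ]]), 'mount': array([[ 8.63493155e-05, -9.63566504e-01, -2.67468847e-01,
         7.23394689e+01],
       [ 9.99999974e-01,  2.62840327e-05,  2.28149559e-04,
        -3.74403763e-01],
       [-2.12807114e-04, -2.67468860e-01,  9.63566481e-01,
        -1.57058627e+02],
       [ 0.00000000e+00,  0.00000000e+00,  0.00000000e+00,
         1.00000000e+00]])}
```

View pics/scene0.png

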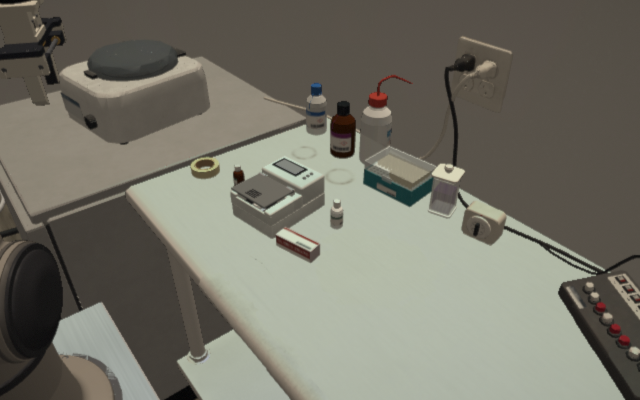

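View pics/top0.png

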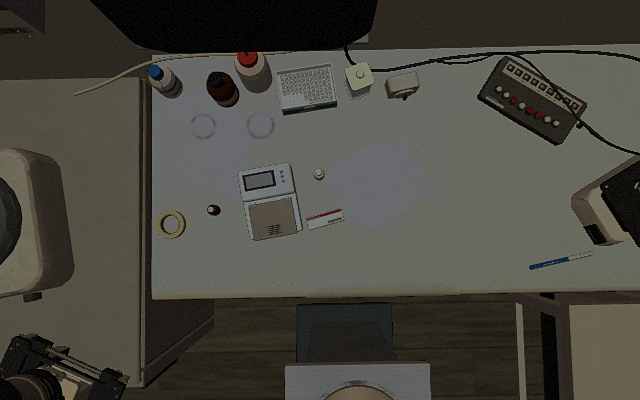

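Run:
```python
import cv2
a=cv2.imread("pics/top0.png")[150:250,190:350]
a=cv2.resize(a,(800,500),interpolation=cv2.INTER_CUBIC);cv2.imwrite("pics/top0c.png",cv2.convertScaleAbs(a,alpha=1.3))
b=cv2.imread("pics/scene0.png")[145:270,200:360]
b=cv2.resize(b,(768,600),interpolation=cv2.INTER_CUBIC);cv2.imwrite("pics/scene0c.png",cv2.convertScaleAbs(b,alpha=1.3))
```

```text
(no output)
```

View pics/top0c.png

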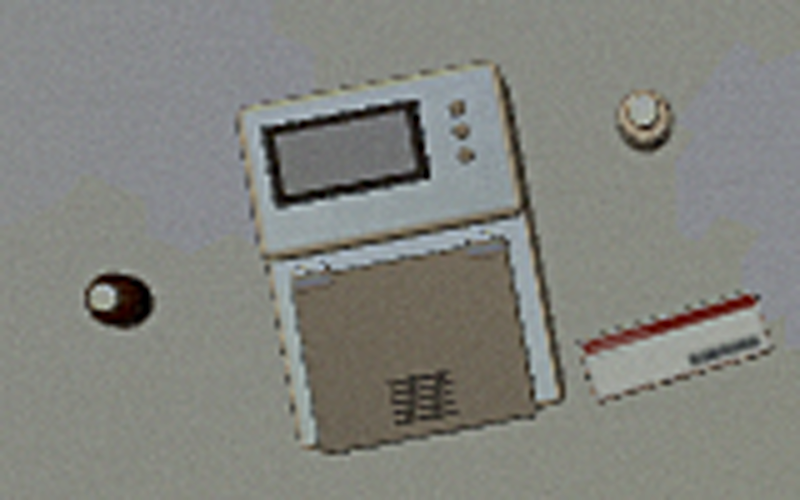

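View pics/scene0c.png

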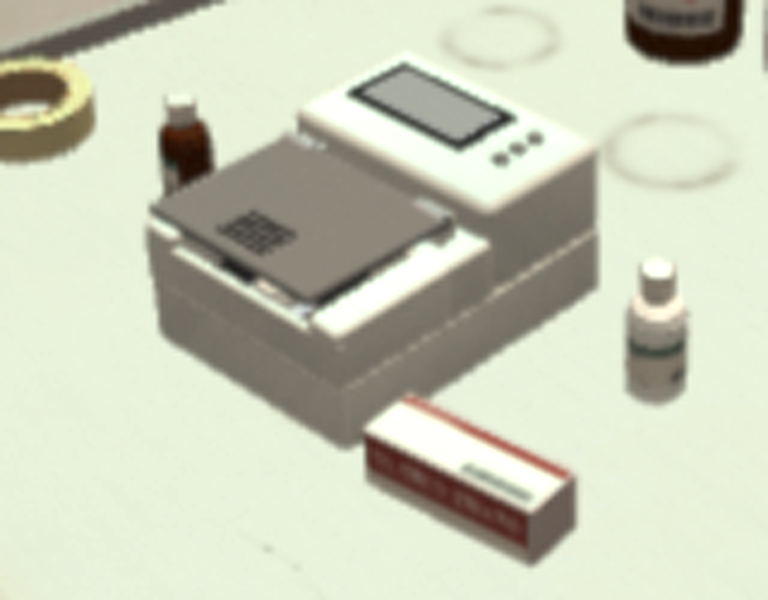

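```bash
cat > h.py <<'E'
from plant import *
import numpy as np, cv2
from scipy.spatial.transform import Rotation as R
def cam(n,obs=None):
    c=get_calibration(n)
    if n=="wrist":
        Rt=R.from_euler('xyz',obs['tcp_rot']).as_matrix(); m=np.array(c['mount'])
        return c['mtx'],Rt@m[:3,3]+obs['tool_pos'],Rt@m[:3,:3]
    return c['mtx'],np.array(c['eye']),R.from_euler('xyz',c['orientation']).as_matrix()
def ray(C,uv):
    M,e,Q=C; d=Q@np.linalg.inv(M)@np.array([uv[0],uv[1],1.]); return e,d/np.linalg.norm(d)
def onz(C,uv,z):
    e,d=ray(C,uv); return e+d*(z-e[2])/d[2]
def proj(C,P):
    M,e,Q=C; p=M@(Q.T@(np.array(P)-e)); return p[:2]/p[2]
E
python3 - <<'E'
from h import *
np.set_printoptions(precision=1,suppress=True)
t=cam("top");s=cam("scene")
T=lambda u,v:(190+(u+.5)/5-.5,150+(v+.5)/5-.5)
S=lambda u,v:(200+(u+.5)/4.8-.5,145+(v+.5)/4.8-.5)
print("ribs",onz(t,T(422,398),75.5),onz(s,S(258,232),75.5))
cs=[onz(t,T(*p),78) for p in [(240,108),(495,63),(525,210),(265,255)]]
print("console",cs)
cv=[onz(t,T(*p),75) for p in [(291,272),(507,240),(538,415),(322,452)]]
print("cover",cv)
d=cs[0]-cs[3]+cs[1]-cs[2]; print("yaw cons",np.degrees(np.arctan2(d[1],d[0])))
d=cs[0]-cs[1]+cs[3]-cs[2]; print("yaw cons y",np.degrees(np.arctan2(-d[0],d[1])))
d=cv[0]-cv[3]+cv[1]-cv[2]; print("yaw cov",np.degrees(np.arctan2(d[1],d[0])))
d=cv[0]-cv[1]+cv[3]-cv[2]; print("yaw cov y",np.degrees(np.arctan2(-d[0],d[1])))
sc=[onz(s,S(*p),78) for p in [(300,112),(406,52),(598,150),(490,208)]]
print("scene console",sc)
d=sc[1]-sc[0]+sc[2]-sc[3]; print(np.degrees(np.arctan2(d[1],d[0])))
d=sc[0]-sc[3]+sc[1]-sc[2]; print(np.degrees(np.arctan2(-d[0],d[1])))
print("consctr",np.mean(cs,0),np.mean(sc,0))
for n,p in dict(dil=(120,300),ctl=(645,120)).items(): print(n,onz(t,T(*p),30))
print("pack",onz(t,T(680,345),27))
E
```

```text
ribs [448.6 169.   75.5] [448.  169.5  75.5]
console [array([571.2, 243. ,  78. ]), array([587.8, 136.1,  78. ]), array([525.9, 124.7,  78. ]), array([509.4, 233.2,  78. ])]
cover [array([502.3, 222.9,  75. ]), array([513.7, 132.6,  75. ]), array([440.6, 120.9,  75. ]), array([427.1, 210.9,  75. ])]
yaw cons 9.766297053298414
yaw cons y 8.731622727797415
yaw cov 9.082421044347502
yaw cov y 7.872451810775677
scene console [array([505.2, 228.8,  78. ]), array([566.3, 241.6,  78. ]), array([582.6, 131.7,  78. ]), array([524.7, 125.1,  78. ])]
9.22978964802515
9.518940457955182
consctr [548.5 184.3  78. ] [544.7 181.8  78. ]
dil [494.3 304.5  30. ]
ctl [568.1  74.4  30. ]
pack [469.7  61.2  27. ]
```

Request:
step_arm --moves '[-1,-0.54,0,0,0,0,1,-1,-0.54,0,0,0,0,1,-1,-0.54,0,0,0,0,1,-1,-0.54,0,0,0,0,1,-1,-0.54,0,0,0,0,1,-1,-0.54,0,0,0,0,1,-1,-0.54,0,0,0,0,1,-1,-0.54,0,0,0,0,1]'

```text
time: 0.77
tool_pos: [328.5, 327.4, 222.7]
tcp_rot: [-3.134, -0.004, 2.719]
contact_force: [-0.4, -0.3, 0.4]
grip_width: 42.7
```

Request:
step_arm --moves '[-0.94,-0.51,0,0,0,-1,1,-0.9,-0.57,0,0,0,-1,1,-0.87,-0.62,0.1,0,0,-1,1,-0.83,-0.67,0.1,0,0,-1,1,-0.78,-0.73,0.2,0,0,-1,1,-0.73,-0.78,0.2,0,0,-1,1,-0.67,-0.83,0.2,0,0,-1,1,-0.62,-0.87,0.2,0,0,-1,1]'

```text
time: 1.43
tool_pos: [438.9, 186.0, 200.6]
tcp_rot: [-3.137, -0.011, -2.982]
contact_force: [0.1, -0.5, -0.5]
grip_width: 0.3
```

Request:
step_arm --moves '[0,0,0,0,0,0,1,0,0,0,0,0,0,1]'

```text
time: 1.6
tool_pos: [440.4, 182.8, 199.0]
tcp_rot: [-3.136, -0.013, -2.984]
contact_force: [-1.1, -0.5, 0.3]
grip_width: 0.4
```

Run:
```python
from h import *
o=get_obs(); print(o['time'],o['tool_pos'],o['tcp_rot'],o['grip_width'],o['contact_force'],o['joint_positions'])
im=capture("wrist"); cv2.imwrite("pics/w1.png",im[:,:,::-1])
np.save("w1.npy",np.r_[o['tool_pos'],o['tcp_rot']])
```

```text
1.6 [440.38750441 182.84212521 199.01455821] [-3.13597362 -0.01292878 -2.98394516] 0.357341475685601 [-1.12375813 -0.45513618  0.26044841] [ 0.23571482  0.28826802  1.68402667 -0.00496288  1.18262988 -1.49085629]
```

View pics/w1.png

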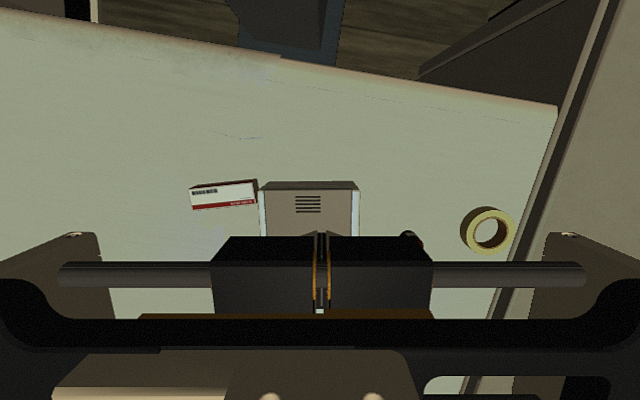

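Run:
```python
from h import *
np.set_printoptions(precision=1,suppress=True)
p=np.load("w1.npy"); o=dict(tool_pos=p[:3],tcp_rot=p[3:]); C=cam("wrist",o)
Rt=R.from_euler('xyz',p[3:]).as_matrix()
print("tcp",proj(C,p[:3]))
for dx in(-9.5,9.5):
  for dy in (-19,19):
    for z in (0,-40): print(dx,dy,z,proj(C,p[:3]+Rt@np.array([dx,dy,z])))
print("ribs",onz(C,(308,204),75.5))
# cover front corners
im=cv2.imread("pics/w1.png");cv2.imwrite("pics/w1c.png",cv2.resize(im[160:330,180:450],(800,504),interpolation=cv2.INTER_CUBIC))
```

```text
tcp [321.2 248.4]
-9.5 -19 0 [290.5 262.5]
-9.5 -19 -40 [281.7 302. ]
-9.5 19 0 [352.  262.5]
-9.5 19 -40 [360.9 302. ]
9.5 -19 0 [289.5 233.8]
9.5 -19 -40 [280.1 266.2]
9.5 19 0 [353.  233.8]
9.5 19 -40 [362.4 266.2]
ribs [447.9 169.4  75.5]
```

View pics/w1c.png

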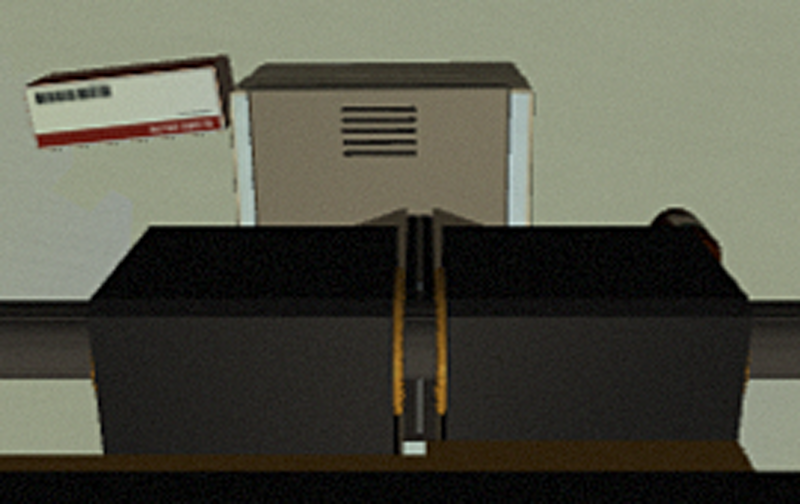

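Request:
step_arm --moves '[-0.15,-0.36,0.9,0,0,0,1,-0.14,-0.37,0.9,0,0,0,1,0,0,0.9,0,0,0,1,0,0,0.9,0,0,0,1,0,0,0.9,0,0,0,1,0,0,0.5,0,0,0,1,0,0,0,0,0,0,1,0,0,0,0,0,0,1]'

```text
time: 2.32
tool_pos: [444.3, 175.1, 97.4]
tcp_rot: [-3.138, -0.009, -2.985]
contact_force: [-0.2, -0.2, 0.6]
grip_width: 0.5
```

Request:
step_arm --moves '[-0.15,-0.3,0.3,0,0,0,1,-0.05,-0.1,0.3,0,0,0,1,0,0,0,0,0,0,1,0,0,0,0,0,0,1]'

```text
time: 2.65
tool_pos: [450.7, 168.6, 86.8]
tcp_rot: [-3.138, -0.005, -2.984]
contact_force: [-0.0, -0.1, -0.2]
grip_width: 0.5
```

Request:
step_arm --moves '[0.1,0.04,0.3,0,0,0,1,0,0,0.25,0,0,0,1,0,0,0.2,0,0,0,1,0,0,0,0,0,0,1]'

```text
time: 2.98
tool_pos: [449.6, 169.1, 71.9]
tcp_rot: [-3.138, -0.001, -2.985]
contact_force: [-0.3, 0.5, 2.7]
grip_width: 0.4
```

Request:
step_arm --moves '[0,0,0.15,0,0,0,1,0,0,0.15,0,0,0,1,0,0,0.2,0,0,0,1]'

```text
time: 3.23
tool_pos: [450.1, 169.2, 69.0]
tcp_rot: [-3.138, 0.002, -2.984]
contact_force: [-17.3, -5.1, 58.0]
grip_width: 0.5
```

Request:
step_arm --moves '[0,0,-1,0,0,0,1,0,0,-1,0,0,0,1,0,0,-1,0,0,0,1,0,0,-1,0,0,0,1,0,0,-1,0,0,0,1,0.3,0,-0.7,0,0,0,1,0,0,0,0,0,0,1,0,0,0,0,0,0,1]'

```text
time: 3.9
tool_pos: [443.2, 168.7, 189.9]
tcp_rot: [-3.138, 0.005, -2.984]
contact_force: [-1.0, 0.0, -0.1]
grip_width: 0.7
```

Request:
step_arm --moves '[0,0,0,0,0,0,1,0,0,0,0,0,0,1,0,0,0,0,0,0,1,0,0,0,0,0,0,1,0,0,0,0,0,0,1,0,0,0,0,0,0,1,0,0,0,0,0,0,1,0,0,0,0,0,0,1]'

```text
time: 4.57
tool_pos: [441.6, 168.3, 184.4]
tcp_rot: [-3.137, -0.005, -2.984]
contact_force: [0.2, -0.2, -0.2]
grip_width: 0.6
```

Request:
step_arm --moves '[0,0,0,0,0,0,1,0,0,0,0,0,0,1,0,0,0,0,0,0,1,0,0,0,0,0,0,1,0,0,0,0,0,0,1,0,0,0,0,0,0,1,0,0,0,0,0,0,1,0,0,0,0,0,0,1]'

```text
time: 5.23
tool_pos: [441.8, 168.3, 184.6]
tcp_rot: [-3.138, -0.004, -2.984]
contact_force: [0.9, -1.5, 0.2]
grip_width: 0.4
```

Run:
```python
from h import *
o=get_obs(); print(o['time'],o['tool_pos'],o['tcp_rot'])
np.save("w2.npy",np.r_[o['tool_pos'],o['tcp_rot']])
w=capture("wrist"); s=capture("scene"); t=capture("top")
cv2.imwrite("pics/w2.png",w[:,:,::-1]);cv2.imwrite("pics/s2.png",s[:,:,::-1]);cv2.imwrite("pics/t2.png",t[:,:,::-1])
cv2.imwrite("pics/s2c.png",cv2.resize(s[95:270,170:380,::-1],(720,600),interpolation=cv2.INTER_CUBIC))
cv2.imwrite("pics/t2c.png",cv2.resize(t[150:250,190:350,::-1],(800,500),interpolation=cv2.INTER_CUBIC))
```

```text
5.2333 [441.76302429 168.28124845 184.57932371] [-3.1375048  -0.00408044 -2.98400466]
```

View pics/w2.png

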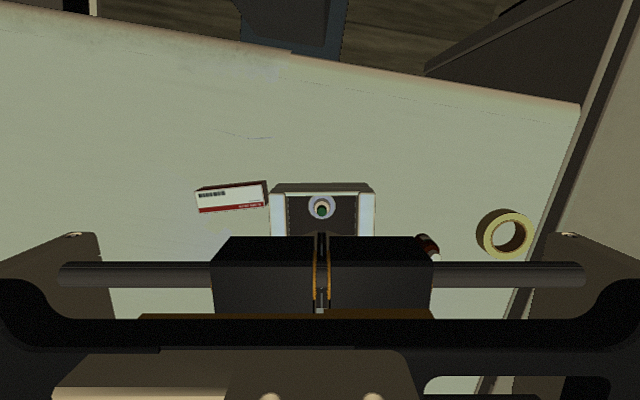

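View pics/s2c.png

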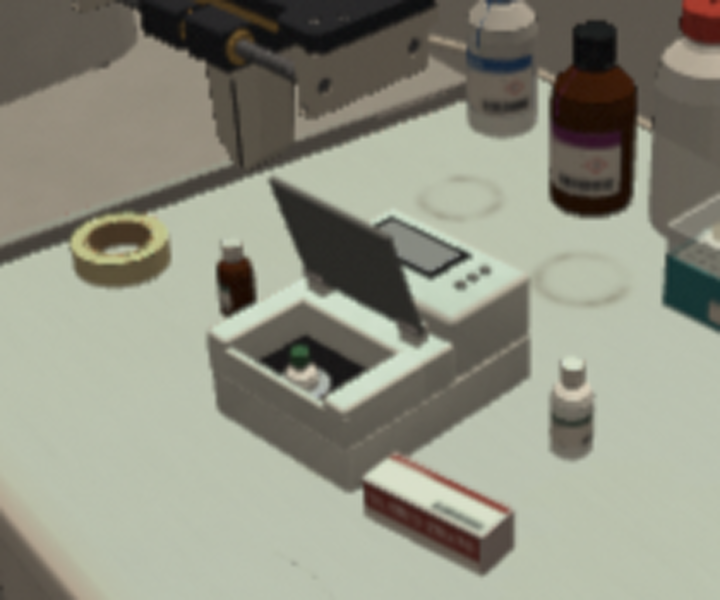

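View pics/t2c.png

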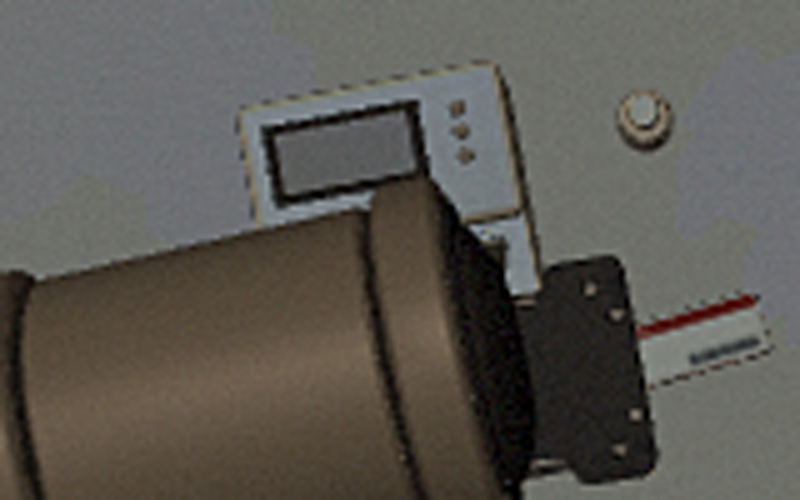

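Run:
```python
from h import *
np.set_printoptions(precision=1,suppress=True)
p=np.load("w2.npy"); C=cam("wrist",dict(tool_pos=p[:3],tcp_rot=p[3:]))
q=(proj(cam("scene"),p[:3])-[170,95])*720/210; print("tcp in s2c",q)
im=cv2.imread("pics/w2.png"); h=cv2.cvtColor(im,cv2.COLOR_BGR2HSV)
m=cv2.inRange(h,(45,90,30),(95,255,255)); m[:190]=0;m[235:]=0;m[:,:290]=0;m[:,350:]=0
M=cv2.moments(m,True);c=(M['m10']/M['m00'],M['m01']/M['m00']);print(M['m00'],c,onz(C,c,63))
s=cv2.imread("pics/s2.png");h=cv2.cvtColor(s,cv2.COLOR_BGR2HSV)
m=cv2.inRange(h,(45,70,20),(95,255,255)); m[:190]=0;m[205:]=0;m[:,:250]=0;m[:,265:]=0
M=cv2.moments(m,True);c=(M['m10']/M['m00'],M['m01']/M['m00']);print(M['m00'],c,onz(cam("scene"),c,61))
cv2.imwrite("pics/w2c.png",cv2.resize(im[170:250,240:400],(800,400),interpolation=cv2.INTER_CUBIC))
```

```text
tcp in s2c [258.9 159.2]
65.0 (321.2307692307692, 211.2153846153846) [455.3 169.9  63. ]
29.0 (256.86206896551727, 198.06896551724137) [454.5 169.9  61. ]
```

View pics/w2c.png

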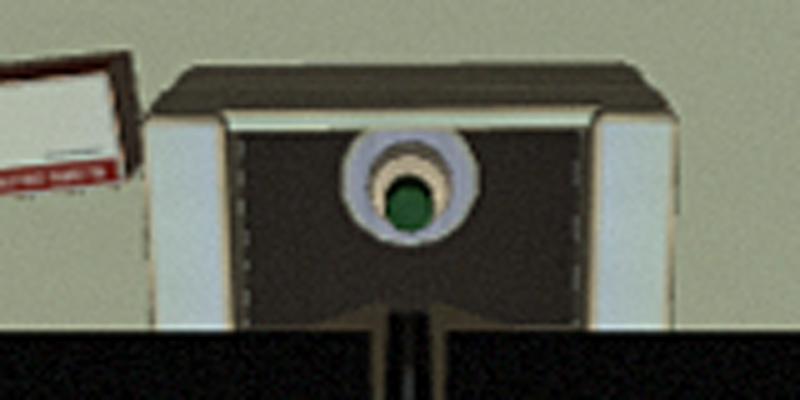

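Request:
step_arm --moves '[-0.2,0,0.9,0,0,0,1,-0.2,0,0.9,0,0,0,1,-0.2,0,0.9,0,0,0,1,0,0,0.9,0,0,0,1,0,0,0.9,0,0,0,1,0,0,0.4,0,0,0,1,0,0,0,0,0,0,1,0,0,0,0,0,0,1]'

```text
time: 6.05
tool_pos: [455.8, 170.3, 84.5]
tcp_rot: [-3.138, 0.001, -2.984]
contact_force: [0.7, -0.7, 0.7]
grip_width: 0.4
```

Well aligned over the cap. Push down to about 55.

Request:
step_arm --moves '[0.02,0,0.5,0,0,0,1,0,0,0.4,0,0,0,1,0,0,0.2,0,0,0,1,0,0,0.2,0,0,0,1]'

```text
time: 6.38
tool_pos: [457.6, 170.6, 59.7]
tcp_rot: [-3.138, 0.008, -2.984]
contact_force: [-0.8, -0.4, 3.2]
grip_width: 0.5
```

Request:
step_arm --moves '[0.04,0,0.2,0,0,0,1,0,0,0.2,0,0,0,1,0,0,0.2,0,0,0,1]'

```text
time: 6.63
tool_pos: [459.0, 171.0, 54.6]
tcp_rot: [-3.138, 0.014, -2.983]
contact_force: [-20.7, -4.7, 64.1]
grip_width: 0.4
```

Request:
step_arm --moves '[0,0,-0.6,0,0,0,1,0,0,-1,0,0,0,1,0,0,-1,0,0,0,1,0,0,-1,0,0,0,1,0,0,-1,0,0,0,1,0,0,-0.8,0,0,0,1,0,0,0,0,0,0,1,0,0,0,0,0,0,1]'

```text
time: 7.3
tool_pos: [456.9, 171.2, 169.2]
tcp_rot: [-3.138, 0.019, -2.983]
contact_force: [0.3, -0.1, 0.5]
grip_width: 0.7
```

Run:
```python
from h import *
np.set_printoptions(precision=1,suppress=True)
o=get_obs(); print(o['time'],o['tool_pos'],o['tcp_rot'])
w=capture("wrist"); s=capture("scene")
a=cv2.resize(w[170:250,240:400,::-1],(600,300),interpolation=cv2.INTER_CUBIC)
b=cv2.resize(s[95:270,170:380,::-1],(600,500),interpolation=cv2.INTER_CUBIC)[:300]
cv2.imwrite("pics/c3.png",np.vstack([a,b]))
h=cv2.cvtColor(s[:,:,::-1].copy(),cv2.COLOR_BGR2HSV)
m=cv2.inRange(h,(45,70,20),(95,255,255)); m[:190]=0;m[215:]=0;m[:,:250]=0;m[:,265:]=0
M=cv2.moments(m,True);print(M['m00'],M['m10']/M['m00'],M['m01']/M['m00'])
for z in(51,61): print(proj(cam("scene"),(456,170,z)))
```

```text
7.3 [456.9 171.2 169.2] [-3.1  0.  -3. ]
24.0 257.125 201.16666666666666
[257.9 202.1]
[257.5 197.7]
```

View pics/c3.png

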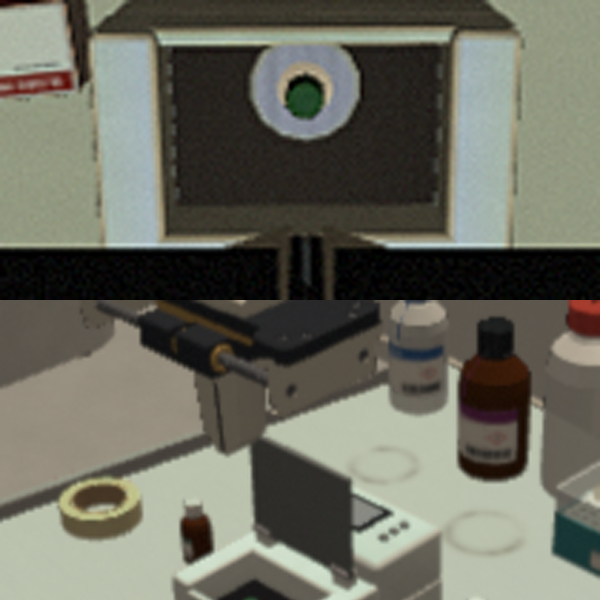

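Request:
step_arm --moves '[-0.8,0,0,0,0,0,1,-0.8,0,0,0,0,0,1,-0.8,0,0,0,0,0,1,-0.8,0,0,0,0,0,1,-0.4,0,0,0,0,0,1,0,0,0,0,0,0,1,0,0,0,0,0,0,1]'

```text
time: 7.98
tool_pos: [525.4, 182.0, 159.4]
tcp_rot: [-3.137, -0.0, -2.983]
contact_force: [-0.2, -0.8, -0.5]
grip_width: 0.6
```

Request:
step_arm --moves '[-0.05,0,0.6,0,0,0,1,0,0,0.7,0,0,0,1,0,0,0.7,0,0,0,1,0,0,0,0,0,0,1,0,0,0,0,0,0,1]'

```text
time: 8.4
tool_pos: [521.9, 181.4, 116.6]
tcp_rot: [-3.137, -0.005, -2.982]
contact_force: [-0.1, 1.1, 1.1]
grip_width: 0.6
```

Run:
```python
from h import *
s=capture("scene")
cv2.imwrite("pics/c4.png",cv2.resize(s[95:270,170:380,::-1],(720,600),interpolation=cv2.INTER_CUBIC))
print(get_obs()['tool_pos'])
```

```text
[521.66116769 181.36947506 116.56596503]
```

View pics/c4.png

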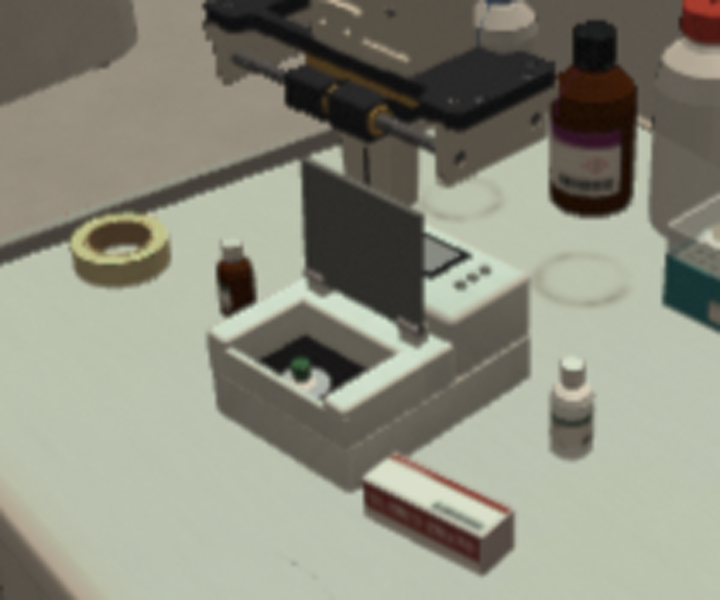

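Request:
step_arm --moves '[0.35,0,0,0,0,0,1,0.4,0,-0.05,0,0,0,1,0.4,0,-0.05,0,0,0,1,0.4,0,0.05,0,0,0,1,0.4,0,0.1,0,0,0,1]'

```text
time: 8.87
tool_pos: [483.6, 175.3, 119.5]
tcp_rot: [-3.137, 0.005, -2.982]
contact_force: [3.1, 0.9, -0.1]
grip_width: 0.4
```

Request:
step_arm --moves '[0.3,0,0.3,0,0,0,1,0.3,0,0.4,0,0,0,1,0.25,0,0.4,0,0,0,1,0.2,0,0.4,0,0,0,1]'

```text
time: 9.2
tool_pos: [461.3, 171.7, 92.1]
tcp_rot: [-3.138, 0.014, -2.982]
contact_force: [3.1, 0.1, 1.6]
grip_width: 0.4
```

Request:
step_arm --moves '[0.25,0,0.3,0,0,0,1,0.15,0,0.4,0,0,0,1,0.1,0,0.3,0,0,0,1]'

```text
time: 9.45
tool_pos: [451.3, 170.1, 72.2]
tcp_rot: [-3.138, 0.019, -2.982]
contact_force: [3.0, -0.3, 6.9]
grip_width: 0.3
```

Request:
step_arm --moves '[0.05,0,0.15,0,0,0,1,0,0,0.15,0,0,0,1,0,0,0.15,0,0,0,1,0,0,0.15,0,0,0,1]'

```text
time: 9.78
tool_pos: [451.2, 170.2, 69.8]
tcp_rot: [-3.137, 0.028, -2.98]
contact_force: [-9.7, -2.7, 35.1]
grip_width: 0.7
```

Request:
step_arm --moves '[0,0,-0.3,0,0,0,1,0,0,-0.6,0,0,0,1,0,0,-1,0,0,0,1,0,0,-1,0,0,0,1,0,0,-1,0,0,0,1,0,0,-1,0,0,0,1,0,0,-1,0,0,0,1,0,0,0,0,0,0,1]'

```text
time: 10.45
tool_pos: [438.9, 168.8, 190.8]
tcp_rot: [-3.137, 0.011, -2.98]
contact_force: [0.3, -1.2, 0.5]
grip_width: 0.3
```

Request:
step_arm --moves '[0,0,0,0,0,0,1,0,0,0,0,0,0,1,0,0,0,0,0,0,1,0,0,0,0,0,0,1,0,0,0,0,0,0,1,0,0,0,0,0,0,1,0,0,0,0,0,0,1,0,0,0,0,0,0,1]'

```text
time: 11.12
tool_pos: [434.5, 168.0, 185.4]
tcp_rot: [-3.136, -0.001, -2.98]
contact_force: [0.6, 0.2, 0.2]
grip_width: 0.5
```

Run:
```python
from h import *
o=get_obs(); print(o['time'],o['tool_pos'],o['contact_force'],np.abs(o['dq']).max())
w=capture("wrist"); s=capture("scene")
a=cv2.resize(w[170:250,240:400,::-1],(600,300),interpolation=cv2.INTER_CUBIC)
b=cv2.resize(s[145:233,200:376,::-1],(600,300),interpolation=cv2.INTER_CUBIC)
cv2.imwrite("pics/c5.png",np.vstack([a,b]))
```

```text
11.1167 [434.50079495 167.9534752  185.41729422] [0.56220713 0.16692108 0.20847921] 0.010006916650158527
```

View pics/c5.png

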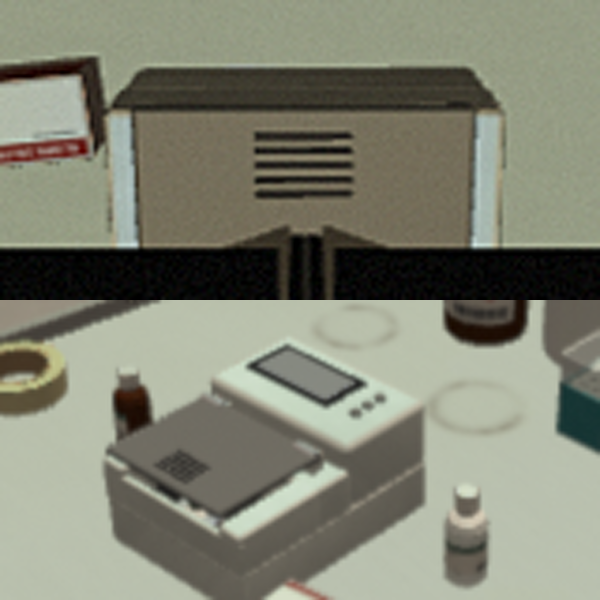

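Request:
step_arm --moves '[0,0,0,0,0,0,1,0,0,0,0,0,0,1,0,0,0,0,0,0,1,0,0,0,0,0,0,1,0,0,0,0,0,0,1,0,0,0,0,0,0,1,0,0,0,0,0,0,1,0,0,0,0,0,0,1]'

```text
time: 11.88
tool_pos: [434.8, 168.0, 185.8]
tcp_rot: [-3.137, -0.0, -2.98]
contact_force: [0.1, 0.4, 0.2]
grip_width: 0.5
```

Run:
```python
from h import *
s0=cv2.imread("pics/scene0.png"); s=capture("scene")[:,:,::-1]
d=cv2.absdiff(s0,s)[145:270,225:360].max(2)
print("reader/bystander region: px changed >40:",(d>40).sum(),"mean",d.mean())
print(get_obs()['contact_force'])
if (d>40).sum()<300: print("closing",close_job())
```

```text
reader/bystander region: px changed >40: 12 mean 5.348148148148148
[ 0.02821471 -0.22382132  0.67330372]
the job is handed in; nothing more can be done
closing None
```

I pressed the cover's ribs to the stop and it sprang upright. I then pushed the vial down to its hard stop with the cover open, and pushed the cover over from behind and down to its stop, all with closed fingertips. The job was handed in at about 12 s.

- **Cover:** about two seconds after I let go, it still lay flat. The scene picture then matched the one from the start almost exactly, with only 12 pixels changed around the reader and the bystanders.
- **Vial:** it met its stop with the fingertips at z 54.6 mm (55 mm is fully home). The cap had also dropped about 3 px in the scene picture. I couldn't see it again once the cover was shut.
- **Bottles and carton:** the same comparison shows they did not move.
- **Force:** the arm touches nothing, with the wrist reading under 1 N. The presses were harder than needed, with wrist readings of 58 N, 64 N and 35 N at the three stops. These stay below the 120 N wrist limit, and only the fingertips were used to press.

No check failed or disagreed.

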